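# Lift the torch one layer: one turn of the hand wheel, latched before and after

### The arm

A 7-joint arm with a two-finger parallel gripper is mounted at the origin on a cart in front of the work surface, level with it; the furniture and walls round the work are solid. World frame = base frame: x ahead of the robot, y to its left, z up, the work surface at z = 0. Lengths are in m, angles in degrees, forces in N, time in s.
With the tool pointing down it reaches from about 0.425 to 0.875 m from the base axis. Payload 4.7 kg.
Tool frame: the origin (TCP) lies on the centre line of the jaws, within the pads' length; the fingertips stand 14 mm ahead of it and the grasp point (between the pads) lies 5 mm behind it; z points along the fingers, y is the line along which they close (so a half turn about z gives the same grasp; the last joint's range is limited). The gripper opens to 87 mm and grips with 3 to 60 N. Pads are 19 mm wide; open, the fingers measure 117 mm over their backs; the gripper's body (75 mm by 190 mm) begins 51 mm behind the grasp point.
Start: joints at [-65.082, 18.392, -4.016, 83.108, 1.295, 78.541, -3.26], TCP at [0.266, 0.593, 0.237] pointing down, gripper open.
Joint ranges: [-163.93, 163.93], [-17.29, 119.83], [-79.2, 71.16], [3.27, 140.29], [-89.18, 269.18], [5.43, 117.66], [-154.24, 154.24]. Speed limits (degrees/s): [147.25, 147.25, 180, 180, 180, 180, 180].

### API

Orientations are given as [roll, pitch, yaw] about the fixed x, y, z axes, in that order (R = Rz(yaw) Ry(pitch) Rx(roll)).
In Python, from cell import env gives the robot as it stands.
- The arm moves only by the tool jog_arm, never from a script. Its argument "motion" is a list that holds one entry, the list of rows, each a list of 7 numbers: the shift along the tool's x, y, z in units of 0.1 m (1.0 is 0.1 m), then the turn, a rotation vector about the tool's x, y, z in units of 180 degrees (1.0 is 180 degrees), then the closure, from 0 (fully open) to 1 (shut). A call has 1 to 5 rows; each row is the pose to reach, as a shift and turn from the pose commanded when the call began, along the tool's axes at that moment, turning the shorter way round; what a row does not reach only later rows make up. A row lasts 1/10 s, in which the tool goes at most 50 mm and 8.59 degrees, less where a joint would pass 70% of its speed; a pose out of reach is approached as far as the arm can. A call with a number of a shift or a turn outside -1 to 1 is refused whole. A call with a gripper value outside its range is refused whole. The fingers move at their own pace and stop on an object; "grip_force" is the grip in N (left out, the last holds). Time passes only in rows, so rows that repeat a pose let the fingers close. It gives the time, the measured TCP pose, the force, the opening and the grip force at its end, in the units of the state.
- env.get_obs(): the state, without advancing time (a new reading comes with each control period).
- env.read_camera(name): name is "side" or "top" or "wrist"; returns (picture, depth): 480x640x3 uint8, red, green, blue; 480x640 float32, m along the optical axis (not along the pixel's ray), 0 where there is no reading.
- env.camera_info(name): a dict with "camera_matrix" (3x3 intrinsics, pixels), "origin" and "orientation" of the camera in the world; the wrist camera has in their place "mount" (4x4, takes a point from camera to tool coordinates, whose origin is the TCP and whose axes are the flange's). Camera axes: x right, y down, z forward; pixel columns grow to the right and rows downward; lengths in m; the calibration is good to about 2 mm. A picture is of the moment at which its call begins: read the wrist's pose just before it. camera_info takes no time and is no camera call.
- env.sign_off(): hands the job in; it is judged then, once.
The state is a dict: "time_s": time; "qpos": joint angles; "joint_velocities": joint speeds; "effort": joint torques, N m; "tool_pos": TCP position; "tool_rot": TCP orientation; "force": force on the tool from outside, world axes, zero at the start; "wrist_torque": the same for the moment, N m; "grip_width": finger opening in m; "grasp_force": force on a finger pad.
Only numpy, scipy, OpenCV 4.12 (cv2) and the standard library are available. Lean on these libraries where they do the work, as an engineer would, in place of code of your own. Each camera call takes 0.05 s, during which the arm holds its last target. There are 200 camera calls.

### The job

The first layer is welded, so raise the torch for the next one: push the latch knob outward until the latch is well clear of the hand wheel's notched disc, push the wheel round clockwise (seen from above) by its upright black grip through exactly one full turn, and push the latch back home into the notch. Only push with the fingers, gently: pinch or lift nothing, do not turn the wheel backwards or past the one turn, and leave the loose things lying about where they are.

Things in the scene. Friction and masses are not known exactly. Their poses are not given: they have to be found in the camera images.
- stand: Build-up welding stand, fixed: base plate 215 x 110 x 12 mm, screw slide between two upright rods, grey bearing plate on top (top face 180 mm above the table), small turntable. Origin: on the hand wheel's vertical axis, at the table surface. +x: along the base plate to the turntable and torch (105 mm from the wheel's axis, top 190 mm above the table), +y: side of the latch, z up.
- wheel_axis (a point): Centre of the hand wheel, on its vertical axis, 216 mm above the table, level with the middle of its rim. Wheel: 160 mm over the rim, rim bar 18 mm thick (top of rim 225 mm above the table), three spokes, hub to 234 mm.
- wheel (a joint): Turn of the hand wheel in rad: 0 at every start, grows clockwise seen from above, 6.283 after one whole turn; the torch rises 4 mm a turn. Stiff: needs about 6 N at the grip (0.4 N m), stays where it is left, no end stop in reach. With the latch home it has only about 0.03 rad of play either way.
- grip_middle (a point): Middle of the wheel's black upright revolving grip: 25 mm thick, from 229 to 295 mm above the table, its axis 68 mm from the wheel's axis; the point is on that axis, 268 mm above the table, and goes round with the wheel. It spins freely on its pin. At the start it stands on the side of the wheel away from the latch.
- latch (a joint): Turn of the latch in rad: 0 = home, nose fully in the notch of the wheel's disc; grows as the knob swings out, away from the wheel (counter-clockwise from above); clear of the disc from 0.22, stop at 0.45. Stays where left, about 1 N at the knob. The nose is chamfered: pushed home (up to 8 N) it centres a wheel within 0.1 rad of the whole turn; else it stops on the disc's edge near 0.2.
- latch_pivot (a point): Vertical pivot of the latch, on the bearing plate, 193 mm above the table, 63 mm from the wheel's axis.
- latch_knob (a point): Black upright knob at the end of the latch bar, 20 mm thick, from 223 to 266 mm above the table; this point is on its axis, 248 mm above the table, 141 mm from the latch pivot and (latch home) 115 mm from the wheel's axis.
- torch_tip (a point): Tungsten tip of the torch, pointing down over the turntable; rises 4 mm with each turn of the wheel clockwise.
- bolt1: short hexagon bolt, 18 x 41 x 16 mm, loose on the stand's base plate, a bystander; origin at the centre of its underside
- gas_lens: brass collet body, 20 x 34 x 18 mm, loose on the stand's base plate, a bystander; origin at the centre of its underside
- bolt2: long hexagon bolt, 22 x 57 x 20 mm, loose on the table, a bystander; origin at the centre of its underside
- flat_off0: long flat bar offcut, 25 x 90 x 6 mm, loose on the table, a bystander; origin at the centre of its underside
- bolt0: short hexagon bolt, 18 x 41 x 16 mm, loose on the table, a bystander; origin at the centre of its underside

How it is judged:
By the outcome, as a careful person would: the job done as asked, in the order asked, and still so for the second after the job is handed in, with the robot touching nothing.
It also fails if it takes over 70 s, if anything falls off the work surface, if the arm or the gripper's body presses on something with over 40 N, if the wrist force passes 120 N, or if a joint passes its speed limit or range.

## Working session

There is one attempt and no reset: what is moved stays moved. The work goes in short steps, Python scripts to look and compute and a tool call to move; the robot and the scene stay as the last step left them, time stands still between calls to the robot, and variables do not carry over. Pictures are saved under pics/ and viewed, at most 10 in all, crops included, and the job is handed in when it is done.

Besides the shell and the picture viewer there is one more tool, called after "Request:" as name(argument=value, ...), one argument or row to a line, values as JSON. jog_arm: Moves the arm, as the interface text tells. Shifts and turns lie within -1 to 1; 1 stands for 0.1 m of shift or 180 degrees of turn. Its arguments: {"type":"object","properties":{"motion":{"type":"array","items":{"type":"array","items":{"type":"array","items":{"type":"number"}}}},"grip_force":{"type":"number"}},"required":["motion"]}

```bash
mkdir -p pics; ls
python3 - <<'E'
from cell import env
import cv2,numpy as np
o=env.get_obs();print({k:np.round(v,4).tolist() if v is not None else None for k,v in o.items()})
for n in("side","top"):
    p,d=env.read_camera(n);cv2.imwrite(f"pics/{n}0.png",p[:,:,::-1]);np.save(f"{n}_d.npy",d)
    print(n,env.camera_info(n))
print(env.camera_info("wrist"))
E
```

```text
pics
{'time_s': 0.0, 'qpos': [-65.0825, 18.4388, -4.0137, 83.1751, 1.2937, 78.541, -3.2606], 'joint_velocities': [-0.1125, -0.0735, -0.0073, -0.0289, 0.0203, -0.0801, -0.0414], 'effort': [0.0002, -49.128, -0.4039, -31.2536, -0.064, 0.0436, 0.0002], 'tool_pos': [0.2654, 0.5928, 0.2355], 'tool_rot': [-179.8903, 0.0051, 155.8896], 'force': [-0.3376, -0.0764, -0.2551], 'wrist_torque': [-0.0284, -0.0583, -0.0151], 'grasp_force': 0.0, 'grip_width': 0.087}
side {'camera_matrix': array([[600.09039896,   0.        , 317.2375386 ],
       [  0.        , 600.09039896, 239.84196233],
       [  0.        ,   0.        ,   1.        ]]), 'origin': array([1.05361811, 0.76170739, 0.90043451]), 'orientation': array([-131.98264327,   -1.15375072,  145.67971385])}
top {'camera_matrix': array([[551.64088377,   0.        , 310.80549868],
       [  0.        , 551.64088377, 245.66445166],
       [  0.        ,   0.        ,   1.        ]]), 'origin': array([0.41644604, 0.13641296, 1.37903364]), 'orientation': array([-171.91349033,   -0.63379093,  -89.47440343])}
{'camera_matrix': array([[387.57107246,   0.        , 312.89723709],
       [  0.        , 387.57107246, 237.68567181],
       [  0.        ,   0.        ,   1.        ]]), 'mount': array([[ 4.92903505e-04, -9.60958797e-01, -2.76691068e-01,
         7.71558695e-02],
       [ 9.99999878e-01,  4.71323302e-04,  1.44497515e-04,
        -9.85206208e-05],
       [-8.44521017e-06, -2.76691105e-01,  9.60958913e-01,
        -1.47777936e-01],
       [ 0.00000000e+00,  0.00000000e+00,  0.00000000e+00,
         1.00000000e+00]])}
```

View pics/side0.png

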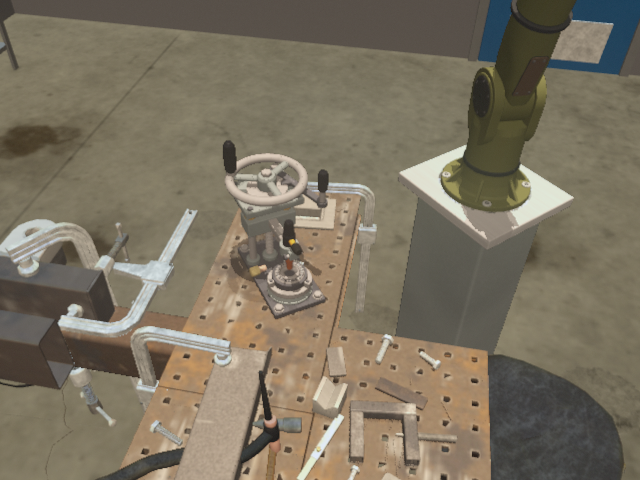

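View pics/top0.png

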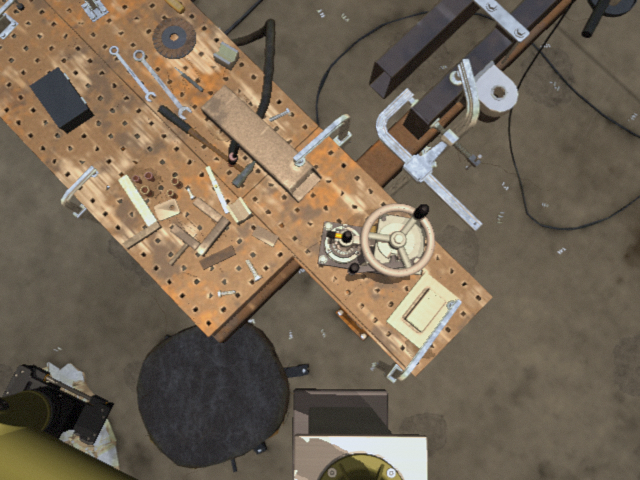

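The side view shows the grip at about (229,155), the knob at (322,180) and the wheel hub at (265,178). The top view shows the wheel centre at about (398,240), the grip top at (421,211), the knob at (353,268) and the turntable at (343,243). Next I measure these from depth and rays.

```bash
cat > h.py <<'E'
import numpy as np,cv2
from scipy.spatial.transform import Rotation as R
from scipy.optimize import least_squares
from cell import env
def cam(n):
    c=env.camera_info(n);K=c["camera_matrix"]
    if n=="wrist":
        o=env.get_obs();T=np.eye(4);T[:3,:3]=R.from_euler("xyz",o["tool_rot"],degrees=True).as_matrix();T[:3,3]=o["tool_pos"]
        T=T@c["mount"];return K,T[:3,:3],T[:3,3]
    return K,R.from_euler("xyz",c["orientation"],degrees=True).as_matrix(),np.array(c["origin"])
def cloud(d,c):
    K,Rm,t=c
    v,u=np.indices(d.shape);P=np.stack([(u-K[0,2])/K[0,0]*d,(v-K[1,2])/K[1,1]*d,d],-1)
    return P@Rm.T+t
def ray(uv,z,c):
    K,Rm,t=c
    r=Rm@np.array([(uv[0]-K[0,2])/K[0,0],(uv[1]-K[1,2])/K[1,1],1]);return t+r*(z-t[2])/r[2]
def circ(P,r=None):
    f=lambda p:np.hypot(P[:,0]-p[0],P[:,1]-p[1])-(p[2] if r is None else r)
    x0=[*P[:,:2].mean(0)]+([.05] if r is None else [])
    return least_squares(f,x0,loss="soft_l1",f_scale=.002).x
E
python3 - <<'E'
from h import *
for n,bx in (("top",(310,190,150,100)),("side",(190,120,160,200))):
    d=np.load(f"{n}_d.npy");c=cam(n);P=cloud(d,c);img=cv2.imread(f"pics/{n}0.png")
    x,y,w,h=bx;S=(slice(y,y+h),slice(x,x+w));P=P[S];I=img[S];Z=P[...,2];dd=d[S]
    rim=(Z>.205)&(Z<.232)&(I.min(2)>90)&(dd>0)
    ctr=circ(P[rim]);
    for _ in range(4):
        q=np.hypot(*(P[...,:2]-ctr[:2]).transpose(2,0,1)); m=rim&(abs(q-.071)<.014); ctr=circ(P[m],.071)
    print(n,"wheel",ctr,circ(P[m]),m.sum())
    dark=(I.max(2)<75)&(dd>0)
    for nm,a,b in(("all",.2,.31),):
        m=(dark&(Z>a)&(Z<b)).astype(np.uint8)
        k,l,s,ce=cv2.connectedComponentsWithStats(m)
        for i in range(1,k):
            if s[i,4]>12:
                Q=P[l==i];print(s[i],ce[i]+[x,y],"mean",Q.mean(0).round(4),"max",Q.max(0).round(3),"min",Q.min(0).round(3))
                t=Q[Q[:,2]>Q[:,2].max()-.008];print("   top",t.mean(0),len(t))
E
```

```text
top wheel [ 0.59621096 -0.05782329] [ 0.5961834  -0.05779981  0.0706753 ] 1620
[103  14  16  16 173] [420.83236994 211.27745665] mean [ 0.646  -0.0977  0.2787] max [ 0.66  -0.089  0.301] min [ 0.638 -0.111  0.225]
   top [ 0.64973552 -0.10005867  0.29559222] 49
[38 73 11 12 79] [353.25316456 267.89873418] mean [0.5308 0.0384 0.2585] max [0.54  0.047 0.27 ] min [0.523 0.029 0.201]
   top [0.53275342 0.03719477 0.26572421] 54
side wheel [ 0.59847809 -0.05275438] [ 0.5984762  -0.05272691  0.07089707] 1637
[ 33  21  13  32 350] [229.05142857 156.70571429] mean [ 0.653  -0.0931  0.2663] max [ 0.662 -0.085  0.297] min [ 0.641 -0.104  0.23 ]
   top [ 0.65078553 -0.09636368  0.29227416] 47
[128  50  10  22 194] [322.37628866 180.56185567] mean [0.5354 0.0426 0.2488] max [0.543 0.049 0.268] min [0.526 0.034 0.225]
   top [0.53402358 0.04116133 0.26363164] 52
```

Run:
```python
from h import *
w=np.array([.597,-.0555])
for n in("top","side"):
    P=cloud(np.load(f"{n}_d.npy"),cam(n)).reshape(-1,3)
    q=np.hypot(*(P[:,:2]-w).T)
    m=(P[:,2]>.2)&(P[:,2]<.6)&(P[:,0]>.4)&(P[:,1]>-.4)&(P[:,1]<.5)&(q>.09)&(P[:,0]<.85)
    Q=P[m];B=np.round(Q[:,:2]/.03)
    for b in np.unique(B,axis=0):
        s=Q[(B==b).all(1)]
        if len(s)>4:print(n,b*.03,s[:,2].max().round(3),len(s))
```

```text
top [0.51 0.03] 0.265 15
top [0.54 0.03] 0.27 73
top [0.54 0.06] 0.265 11
side [0.51 0.03] 0.266 10
side [0.54 0.03] 0.268 194
side [0.54 0.06] 0.265 81
```

Request:
jog_arm(
  motion=[
    [[0, 0, -0.2, 0, 0, 0, 1], [0, 0, -0.4, 0, 0, 0, 1], [-0.2, -0.15, -0.6, 0, 0, 0, 1], [-0.4, -0.3, -0.8, 0, 0, 0, 1], [-0.6, -0.45, -0.85, 0, 0, 0, 1]],
  ],
  grip_force=5,
)

```text
time_s: 0.6
tool_pos: [0.3026, 0.5277, 0.3237]
tool_rot: [179.8, 0.0, 155.9]
force: [-0.8, -0.1, 0.2]
grip_width: 0.0547
grasp_force: 0.0
```

Request:
jog_arm(
  motion=[
    [[-0.2, -0.15, 0, 0, 0, 0, 1], [-0.4, -0.3, 0, 0, 0, 0, 1], [-0.6, -0.45, 0, 0, 0, 0, 1], [-0.8, -0.6, 0, 0, 0, 0, 1], [-1, -0.75, 0, 0, 0, 0, 1]],
  ],
)

```text
time_s: 1.1
tool_pos: [0.3628, 0.4173, 0.3211]
tool_rot: [-180.0, -0.0, 155.9]
force: [-0.0, 0.6, 0.6]
grip_width: 0.015
grasp_force: 0.0
```

Request:
jog_arm(
  motion=[
    [[-0.2, -0.15, 0, 0, 0, 0, 1], [-0.4, -0.3, 0, 0, 0, 0, 1], [-0.6, -0.45, 0, 0, 0, 0, 1], [-0.8, -0.6, 0, 0, 0, 0, 1], [-1, -0.75, 0, 0, 0, 0, 1]],
  ],
)

```text
time_s: 1.6
tool_pos: [0.4234, 0.308, 0.3211]
tool_rot: [-180.0, -0.0, 155.9]
force: [0.4, -0.6, -0.3]
grip_width: 0.0005
grasp_force: 0.0
```

Request:
jog_arm(
  motion=[
    [[-0.2, -0.15, 0, 0, 0, 0, 1], [-0.4, -0.3, 0, 0, 0, 0, 1], [-0.6, -0.45, 0, 0, 0, 0, 1], [-0.8, -0.6, 0, 0, 0, 0, 1], [-1, -0.75, 0, 0, 0, 0, 1]],
  ],
)

```text
time_s: 2.1
tool_pos: [0.484, 0.1987, 0.3212]
tool_rot: [-180.0, -0.0, 155.9]
force: [-0.5, 0.6, 0.4]
grip_width: 0.0003
grasp_force: 0.0
```

Request:
jog_arm(
  motion=[
    [[-0.2, -0.15, 0, 0, 0, 0, 1], [-0.4, -0.3, 0, 0, 0, 0, 1], [-0.6, -0.45, 0, 0, 0, 0, 1], [-0.8, -0.6, 0, 0, 0, 0, 1], [-0.9, -0.7, 0, 0, 0, 0, 1]],
  ],
)

```text
time_s: 2.6
tool_pos: [0.538, 0.0968, 0.3211]
tool_rot: [-179.9, 0.0, 155.7]
force: [-0.2, 0.3, -0.7]
grip_width: 0.0002
grasp_force: 0.0
```

Request:
jog_arm(
  motion=[
    [[-0.11, -0.07, 0, 0, 0, -0.038, 1], [-0.22, -0.14, 0, 0, 0, -0.076, 1], [-0.33, -0.21, 0, 0, 0, -0.114, 1], [-0.44, -0.28, 0, 0, 0, -0.152, 1], [-0.53, -0.34, 0, 0, 0, -0.19, 1]],
  ],
)

```text
time_s: 3.1
tool_pos: [0.5719, 0.0463, 0.3212]
tool_rot: [180.0, -0.0, -169.6]
force: [-0.1, 0.5, 0.4]
grip_width: 0.0004
grasp_force: 0.0
```

Request:
jog_arm(
  motion=[
    [[0, 0, 0.15, 0, 0, 0, 1], [0, 0, 0.3, 0, 0, 0, 1], [0, 0, 0.45, 0, 0, 0, 1], [0, 0, 0.6, 0, 0, 0, 1], [0, 0, 0.7, 0, 0, 0, 1]],
  ],
)

```text
time_s: 3.6
tool_pos: [0.5709, 0.047, 0.2492]
tool_rot: [180.0, -0.1, -169.9]
force: [0.5, 0.3, 0.5]
grip_width: 0.0004
grasp_force: 0.0
```

Run:
```python
from h import *
o=env.get_obs();print({k:np.round(o[k],3).tolist() for k in("qpos","tool_pos","tool_rot","force")})
p,d=env.read_camera("side");cv2.imwrite("pics/side1.png",cv2.resize(p[100:300,180:440,::-1],None,fx=3,fy=3))
p,d=env.read_camera("top");np.save("top1.npy",d);cv2.imwrite("pics/top1.png",p[:,:,::-1])
```

```text
{'qpos': [-27.28, 8.803, 22.328, 94.074, -3.408, 77.936, 95.64], 'tool_pos': [0.571, 0.047, 0.249], 'tool_rot': [179.988, -0.141, -169.892], 'force': [0.515, 0.255, 0.496]}
```

View pics/side1.png

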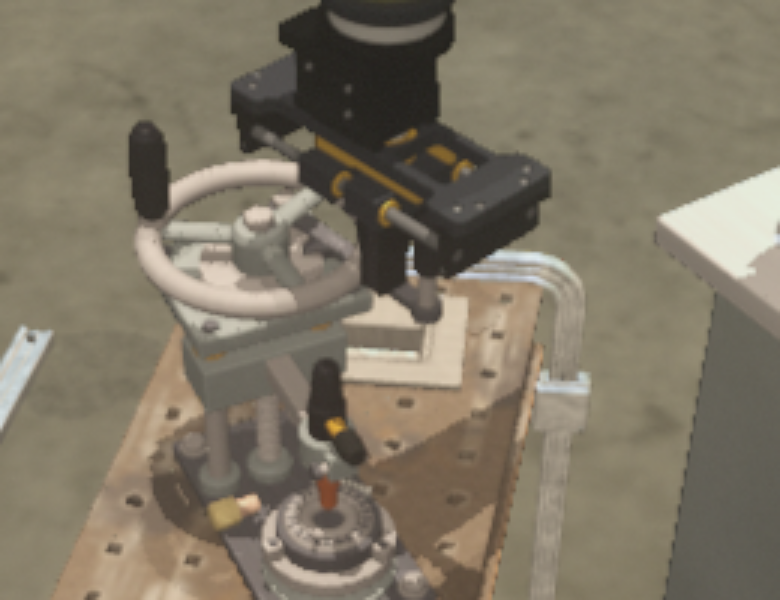

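The side crop shows the closed fingers at about (385,255), between the knob bar end at (430,300) and the wheel, with clearance. Next I push the knob outward along tool x.

Request:
jog_arm(
  motion=[
    [[0.05, 0, 0, 0, 0, 0, 1], [0.1, 0, 0, 0, 0, 0, 1], [0.14, 0, 0, 0, 0, 0, 1], [0.18, 0, 0, 0, 0, 0, 1], [0.22, 0, 0, 0, 0, 0, 1]],
  ],
)

```text
time_s: 4.2
tool_pos: [0.5502, 0.0426, 0.2521]
tool_rot: [180.0, 0.1, -169.9]
force: [-0.0, 1.5, 0.4]
grip_width: 0.0006
grasp_force: 0.6
```

Request:
jog_arm(
  motion=[
    [[0.04, 0, 0, 0, 0, 0, 1], [0.08, -0.01, 0, 0, 0, 0, 1], [0.12, -0.02, 0, 0, 0, 0, 1], [0.16, -0.02, 0, 0, 0, 0, 1], [0.2, -0.03, 0, 0, 0, 0, 1]],
  ],
)

```text
time_s: 4.7
tool_pos: [0.5308, 0.0362, 0.2516]
tool_rot: [180.0, 0.0, -169.9]
force: [1.1, 1.0, -0.2]
grip_width: 0.0005
grasp_force: 0.6
```

Request:
jog_arm(
  motion=[
    [[0.05, 0, 0, 0, 0, 0, 1], [0.1, 0, 0, 0, 0, 0, 1], [0.14, -0.01, 0, 0, 0, 0, 1], [0.18, -0.01, 0, 0, 0, 0, 1], [0.23, -0.02, 0, 0, 0, 0, 1]],
  ],
)

```text
time_s: 5.2
tool_pos: [0.5087, 0.0294, 0.2516]
tool_rot: [-179.9, 0.0, -169.9]
force: [1.5, -2.3, 0.6]
grip_width: 0.0004
grasp_force: 1.1
```

Request:
jog_arm(
  motion=[
    [[-0.1, 0, 0, 0, 0, 0, 1], [-0.3, 0, -0.1, 0, 0, 0, 1], [-0.5, 0, -0.3, 0, 0, 0, 1], [-0.7, 0, -0.6, 0, 0, 0, 1], [-0.8, 0, -0.8, 0, 0, 0, 1]],
  ],
)

```text
time_s: 5.7
tool_pos: [0.5893, 0.0456, 0.3326]
tool_rot: [180.0, 0.0, -169.8]
force: [0.8, -0.5, 0.6]
grip_width: 0.0004
grasp_force: 0.0
```

```bash
cat >> h.py <<'E'
def look():
    out={}
    for n,bx in (("top",(310,190,150,110)),("side",(190,120,190,140))):
        c=cam(n);p,d=env.read_camera(n);P=cloud(d,c);x,y,w,h=bx;S=(slice(y,y+h),slice(x,x+w));P=P[S];I=p[S];Z=P[...,2]
        cv2.imwrite(f"pics/{n}_last.png",cv2.resize(p[S][:,:,::-1],None,fx=4,fy=4))
        m=((I.max(2)<75)&(Z>.2)&(Z<.31)).astype(np.uint8)
        k,l,s,ce=cv2.connectedComponentsWithStats(m)
        for i in range(1,k):
            if s[i,4]>25:
                Q=P[l==i];print(n,s[i,4],(ce[i]+[x,y]).round(),"mean",Q.mean(0).round(4),"max",Q.max(0).round(3),"min",Q.min(0).round(3))
    o=env.get_obs();print({k:np.round(o[k],3).tolist() for k in("time_s","qpos","tool_pos","tool_rot","force")})
E
python3 -c "
from h import *
look()"
```

```text
top 104 [423. 210.] mean [ 0.6467 -0.1011  0.288 ] max [ 0.659 -0.092  0.3  ] min [ 0.638 -0.111  0.222]
side 350 [229. 157.] mean [ 0.653  -0.0931  0.2663] max [ 0.662 -0.085  0.296] min [ 0.641 -0.106  0.228]
side 186 [337. 170.] mean [0.4924 0.029  0.2484] max [0.5   0.036 0.267] min [0.482 0.019 0.222]
{'time_s': 5.8, 'qpos': [-26.87, 9.569, 23.095, 83.758, -3.774, 87.195, 96.266], 'tool_pos': [0.59, 0.045, 0.334], 'tool_rot': [179.995, 0.24, -169.84], 'force': [0.35, 0.558, -0.126]}
```

Request:
jog_arm(
  motion=[
    [[-0.08, -0.16, 0, 0, 0, 0, 1], [-0.16, -0.32, 0, 0, 0, 0, 1], [-0.24, -0.48, 0, 0, 0, 0, 1], [-0.32, -0.6, 0, 0, 0, 0, 1], [-0.4, -0.7, 0, 0, 0, 0, 1]],
  ],
)

```text
time_s: 6.3
tool_pos: [0.6394, -0.0182, 0.3306]
tool_rot: [180.0, -0.1, -169.9]
force: [-0.1, 0.1, 0.2]
grip_width: 0.0008
grasp_force: 0.0
```

Request:
jog_arm(
  motion=[
    [[-0.08, -0.16, 0, 0, 0, -0.03, 1], [-0.16, -0.3, 0, 0, 0, -0.06, 1], [-0.24, -0.45, 0, 0, 0, -0.09, 1], [-0.3, -0.57, 0, 0, 0, -0.12, 1], [-0.32, -0.63, 0, 0, 0, -0.144, 1]],
  ],
)

```text
time_s: 6.8
tool_pos: [0.6823, -0.0752, 0.3305]
tool_rot: [180.0, -0.1, -143.8]
force: [-0.8, 0.0, -0.4]
grip_width: 0.0005
grasp_force: 0.0
```

Request:
jog_arm(
  motion=[
    [[0, 0, 0.15, 0, 0, 0, 1], [0, 0, 0.3, 0, 0, 0, 1], [0, 0, 0.45, 0, 0, 0, 1], [0, 0, 0.6, 0, 0, 0, 1], [0, 0, 0.7, 0, 0, 0, 1]],
  ],
)

```text
time_s: 7.3
tool_pos: [0.6809, -0.0734, 0.2591]
tool_rot: [179.9, -0.1, -144.0]
force: [-0.3, -0.3, 0.7]
grip_width: 0.0006
grasp_force: 0.0
```

```bash
python3 -c "
from h import *
look()"
```

```text
top 70 [360. 289.] mean [0.4877 0.0245 0.2628] max [0.496 0.033 0.271] min [0.48  0.015 0.233]
side 502 [223. 165.] mean [ 0.6763 -0.0723  0.2681] max [ 0.699 -0.055  0.306] min [ 0.641 -0.096  0.228]
side 186 [337. 170.] mean [0.4925 0.0291 0.2485] max [0.499 0.036 0.267] min [0.482 0.018 0.223]
{'time_s': 7.4, 'qpos': [-12.687, 23.13, 23.161, 76.214, -8.954, 82.645, 136.001], 'tool_pos': [0.681, -0.074, 0.259], 'tool_rot': [179.859, -0.153, -143.975], 'force': [-0.891, 0.045, 0.558]}
```

View pics/side_last.png

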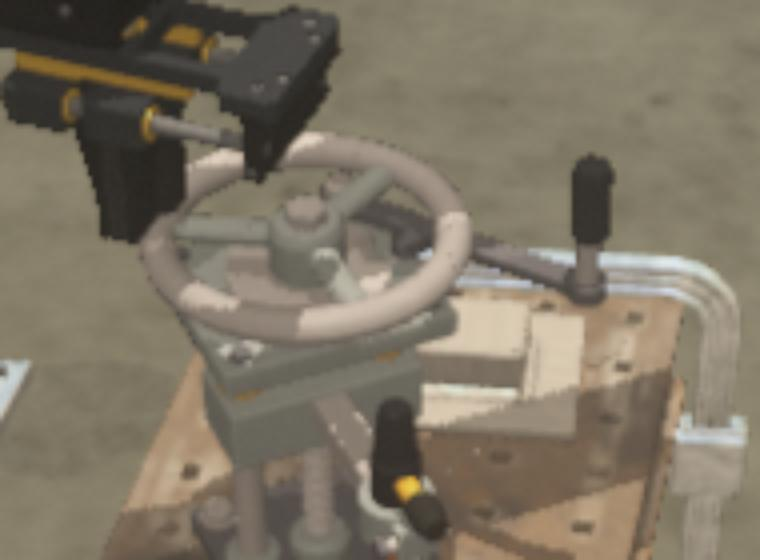

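The side crop shows the fingers at about (135,200), behind the grip with clearance, and the latch knob swung out at (592,200). Next I close in and start the push.

Request:
jog_arm(
  motion=[
    [[0.04, 0, 0, 0, 0, 0, 1], [0.08, -0.01, 0, 0, 0, 0, 1], [0.12, -0.02, 0, 0, 0, 0, 1], [0.15, -0.02, 0, 0, 0, 0, 1], [0.17, -0.02, 0, 0, 0, 0, 1]],
  ],
)

```text
time_s: 7.9
tool_pos: [0.669, -0.0864, 0.2621]
tool_rot: [-180.0, 0.0, -144.0]
force: [0.1, 1.1, 0.1]
grip_width: 0.0001
grasp_force: 0.0
```

Request:
jog_arm(
  motion=[
    [[0.07, -0.04, 0, 0, 0, 0.0333, 1], [0.145, -0.068, 0, 0, 0, 0.0667, 1], [0.222, -0.09, 0, 0, 0, 0.1, 1], [0.302, -0.105, 0, 0, 0, 0.1333, 1], [0.382, -0.11, 0, 0, 0, 0.1667, 1]],
  ],
)

```text
time_s: 8.4
tool_pos: [0.6473, -0.1171, 0.2621]
tool_rot: [-179.9, 0.4, -174.2]
force: [7.7, -1.3, -1.7]
grip_width: 0.0002
grasp_force: 3.6
```

```bash
python3 -c "
from h import *
look()"
```

```text
top 42 [428. 227.] mean [ 0.6168 -0.1166  0.2613] max [ 0.622 -0.109  0.289] min [ 0.614 -0.128  0.222]
top 73 [360. 289.] mean [0.4877 0.0245 0.262 ] max [0.496 0.033 0.272] min [0.48  0.015 0.202]
side 389 [229. 151.] mean [ 0.6437 -0.112   0.2647] max [ 0.658 -0.099  0.305] min [ 0.614 -0.13   0.229]
side 185 [337. 170.] mean [0.4924 0.0291 0.2485] max [0.499 0.036 0.268] min [0.482 0.019 0.223]
{'time_s': 8.5, 'qpos': [-14.063, 19.636, 28.978, 81.185, -9.494, 81.384, 110.773], 'tool_pos': [0.646, -0.118, 0.262], 'tool_rot': [-179.945, 0.205, -174.111], 'force': [4.351, -1.448, -0.761]}
```

View pics/side_last.png

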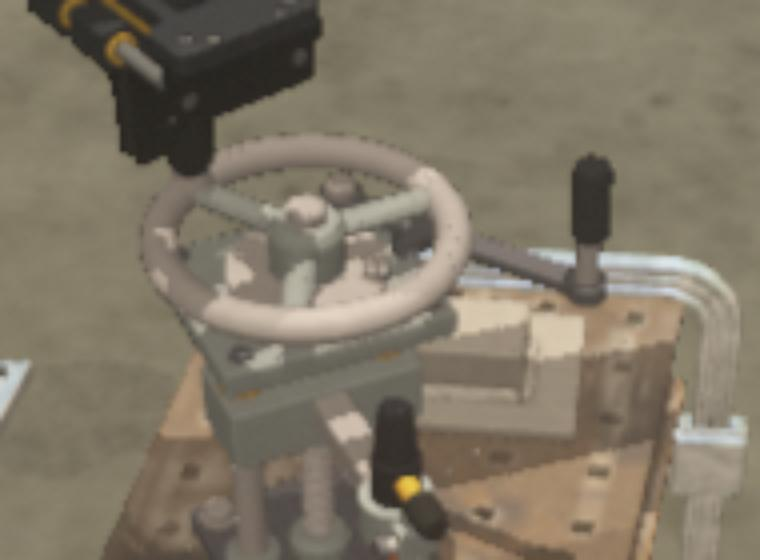

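The crop shows the fingers at (150,140) behind the grip at (195,145), with the wheel turned about 30° and a contact force near 8 N. I continue with the same arc.

Request:
jog_arm(
  motion=[
    [[0.07, -0.04, 0, 0, 0, 0.0333, 1], [0.145, -0.068, 0, 0, 0, 0.0667, 1], [0.222, -0.09, 0, 0, 0, 0.1, 1], [0.302, -0.105, 0, 0, 0, 0.1333, 1], [0.382, -0.11, 0, 0, 0, 0.1667, 1]],
  ],
)

```text
time_s: 9.0
tool_pos: [0.6093, -0.1347, 0.2622]
tool_rot: [-179.9, 0.3, 155.8]
force: [6.3, -4.8, -2.2]
grip_width: 0.001
grasp_force: 3.8
```

Request:
jog_arm(
  motion=[
    [[0.07, -0.04, 0, 0, 0, 0.0333, 1], [0.145, -0.068, 0, 0, 0, 0.0667, 1], [0.222, -0.09, 0, 0, 0, 0.1, 1], [0.302, -0.105, 0, 0, 0, 0.1333, 1], [0.382, -0.11, 0, 0, 0, 0.1667, 1]],
  ],
)

```text
time_s: 9.5
tool_pos: [0.5685, -0.1306, 0.2622]
tool_rot: [-179.9, 0.3, 125.7]
force: [2.2, -6.9, -1.5]
grip_width: 0.0004
grasp_force: 3.7
```

```bash
python3 -c "
from h import *
look()"
```

```text
top 97 [425. 258.] mean [ 0.5517 -0.1059  0.2732] max [ 0.564 -0.1    0.299] min [ 0.544 -0.119  0.221]
top 65 [360. 289.] mean [0.4877 0.0246 0.2625] max [0.496 0.033 0.271] min [0.48  0.015 0.229]
side 495 [267. 138.] mean [ 0.562  -0.1099  0.2677] max [ 0.58  -0.097  0.3  ] min [ 0.544 -0.136  0.23 ]
side 187 [337. 170.] mean [0.4924 0.0291 0.2484] max [0.499 0.037 0.268] min [0.481 0.019 0.222]
{'time_s': 9.6, 'qpos': [-22.818, 10.492, 37.764, 92.27, -6.342, 79.373, 51.538], 'tool_pos': [0.568, -0.129, 0.262], 'tool_rot': [-179.927, 0.179, 125.895], 'force': [0.789, -5.054, -0.142]}
```

Request:
jog_arm(
  motion=[
    [[0.07, -0.04, 0, 0, 0, 0.0333, 1], [0.145, -0.068, 0, 0, 0, 0.0667, 1], [0.222, -0.09, 0, 0, 0, 0.1, 1], [0.302, -0.105, 0, 0, 0, 0.1333, 1], [0.382, -0.11, 0, 0, 0, 0.1667, 1]],
  ],
)

```text
time_s: 10.1
tool_pos: [0.5359, -0.1062, 0.2621]
tool_rot: [-179.9, 0.3, 95.7]
force: [-2.7, -7.6, 1.0]
grip_width: 0.0007
grasp_force: 4.0
```

Request:
jog_arm(
  motion=[
    [[0.07, -0.04, 0, 0, 0, 0.0333, 1], [0.145, -0.068, 0, 0, 0, 0.0667, 1], [0.222, -0.09, 0, 0, 0, 0.1, 1], [0.302, -0.105, 0, 0, 0, 0.1333, 1], [0.382, -0.11, 0, 0, 0, 0.1667, 1]],
  ],
)

```text
time_s: 10.6
tool_pos: [0.5202, -0.068, 0.2619]
tool_rot: [-179.9, 0.3, 65.8]
force: [-4.2, -4.7, 3.7]
grip_width: 0.0005
grasp_force: 3.7
```

```bash
python3 -c "
from h import *
look()"
```

```text
top 73 [360. 289.] mean [0.4876 0.0246 0.2613] max [0.496 0.033 0.27 ] min [0.48  0.014 0.2  ]
side 506 [298. 145.] mean [ 0.5311 -0.0449  0.275 ] max [ 0.542 -0.028  0.31 ] min [ 0.509 -0.08   0.224]
side 187 [337. 170.] mean [0.4923 0.0289 0.2483] max [0.499 0.036 0.267] min [0.483 0.018 0.221]
{'time_s': 10.7, 'qpos': [-32.376, 2.025, 37.879, 99.716, -1.196, 78.857, -18.206], 'tool_pos': [0.521, -0.066, 0.262], 'tool_rot': [-179.861, 0.12, 66.074], 'force': [-3.961, -3.53, 2.508]}
```

Request:
jog_arm(
  motion=[
    [[0.07, -0.04, 0, 0, 0, 0.0333, 1], [0.145, -0.068, 0, 0, 0, 0.0667, 1], [0.222, -0.09, 0, 0, 0, 0.1, 1], [0.302, -0.105, 0, 0, 0, 0.1333, 1], [0.382, -0.11, 0, 0, 0, 0.1667, 1]],
  ],
)

```text
time_s: 11.2
tool_pos: [0.5263, -0.0273, 0.2619]
tool_rot: [-180.0, 0.2, 35.9]
force: [-5.2, -4.4, 3.7]
grip_width: 0.0005
grasp_force: 3.2
```

Request:
jog_arm(
  motion=[
    [[0.07, -0.04, 0, 0, 0, 0.0333, 1], [0.145, -0.068, 0, 0, 0, 0.0667, 1], [0.222, -0.09, 0, 0, 0, 0.1, 1], [0.302, -0.105, 0, 0, 0, 0.1333, 1], [0.382, -0.11, 0, 0, 0, 0.1667, 1]],
  ],
)

```text
time_s: 11.7
tool_pos: [0.5508, 0.0043, 0.2617]
tool_rot: [180.0, 0.2, 5.9]
force: [-6.1, -2.5, 3.3]
grip_width: 0.0008
grasp_force: 3.1
```

```bash
python3 -c "
from h import *
look()"
```

```text
top 84 [360. 289.] mean [0.4883 0.0245 0.2616] max [0.498 0.033 0.27 ] min [0.48  0.015 0.201]
side 639 [298. 169.] mean [0.5701 0.0137 0.2702] max [0.588 0.024 0.305] min [ 0.541 -0.015  0.225]
side 155 [337. 171.] mean [0.4926 0.0301 0.2454] max [0.499 0.036 0.265] min [0.482 0.02  0.224]
{'time_s': 11.8, 'qpos': [-37.146, 6.093, 36.663, 96.262, -3.692, 78.975, -83.763], 'tool_pos': [0.552, 0.006, 0.262], 'tool_rot': [-180.0, 0.109, 6.162], 'force': [-2.293, -0.55, 2.233]}
```

Request:
jog_arm(
  motion=[
    [[0.07, -0.04, 0, 0, 0, 0.0333, 1], [0.145, -0.068, 0, 0, 0, 0.0667, 1], [0.222, -0.09, 0, 0, 0, 0.1, 1], [0.302, -0.105, 0, 0, 0, 0.1333, 1], [0.382, -0.11, 0, 0, 0, 0.1667, 1]],
  ],
)

```text
time_s: 12.3
tool_pos: [0.5876, 0.0217, 0.2616]
tool_rot: [-180.0, 0.3, -23.9]
force: [-6.3, 1.0, 3.3]
grip_width: 0.0006
grasp_force: 3.0
```

Request:
jog_arm(
  motion=[
    [[-0.08, 0, 0, 0, 0, 0, 1], [-0.16, 0, 0, 0, 0, 0, 1], [-0.24, 0, 0, 0, 0, 0, 1], [-0.3, 0, 0, 0, 0, 0, 1], [-0.35, 0, 0, 0, 0, 0, 1]],
  ],
)

```text
time_s: 12.8
tool_pos: [0.5564, 0.035, 0.2618]
tool_rot: [-179.9, -0.0, -23.9]
force: [-0.2, -0.6, 0.5]
grip_width: 0.0006
grasp_force: 0.0
```

```bash
python3 -c "
from h import *
look()"
```

```text
side 376 [278. 179.] mean [0.6126 0.0157 0.2665] max [0.622 0.024 0.297] min [0.598 0.001 0.228]
side 65 [312. 183.] mean [0.5594 0.0431 0.2541] max [0.571 0.049 0.262] min [0.549 0.025 0.247]
{'time_s': 12.9, 'qpos': [-41.152, 6.891, 38.192, 95.636, -4.398, 78.943, -116.261], 'tool_pos': [0.556, 0.035, 0.262], 'tool_rot': [-179.932, 0.005, -23.943], 'force': [-0.573, 0.365, -0.15]}
```

View pics/side_last.png

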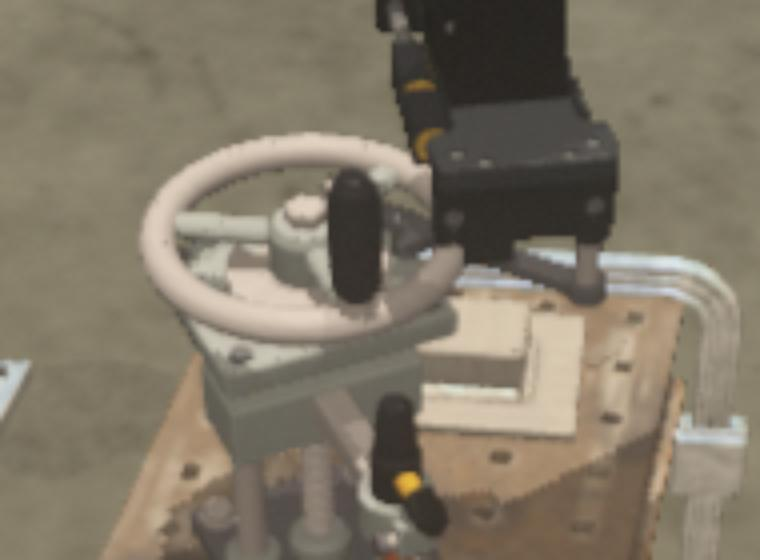

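The crop shows the grip at (355,235), the wheel at about 240°, and the fingers backed off behind the grip. I turn the tool half round in place to push with the other face.

Request:
jog_arm(
  motion=[
    [[0, 0, -0.03, 0, 0, -0.04, 1], [0, 0, -0.06, 0, 0, -0.08, 1], [0, 0, -0.1, 0, 0, -0.12, 1], [0, 0, -0.1, 0, 0, -0.16, 1], [0, 0, -0.1, 0, 0, -0.2, 1]],
  ],
)

```text
time_s: 13.4
tool_pos: [0.5574, 0.0344, 0.2718]
tool_rot: [180.0, -0.0, 12.3]
force: [-0.9, 0.1, 0.1]
grip_width: 0.0009
grasp_force: 0.0
```

Request:
jog_arm(
  motion=[
    [[0, 0, 0, 0, 0, -0.04, 1], [0, 0, 0, 0, 0, -0.08, 1], [0, 0, 0, 0, 0, -0.12, 1], [0, 0, 0, 0, 0, -0.16, 1], [0, 0, 0, 0, 0, -0.2, 1]],
  ],
)

```text
time_s: 13.9
tool_pos: [0.5573, 0.0344, 0.2716]
tool_rot: [180.0, -0.0, 48.3]
force: [0.4, -0.4, 0.1]
grip_width: 0.0007
grasp_force: 0.0
```

Request:
jog_arm(
  motion=[
    [[0, 0, 0, 0, 0, -0.04, 1], [0, 0, 0, 0, 0, -0.08, 1], [0, 0, 0, 0, 0, -0.12, 1], [0, 0, 0, 0, 0, -0.16, 1], [0, 0, 0, 0, 0, -0.2, 1]],
  ],
)

```text
time_s: 14.4
tool_pos: [0.5573, 0.0344, 0.2716]
tool_rot: [180.0, 0.0, 84.3]
force: [0.2, -0.0, 1.1]
grip_width: 0.0006
grasp_force: 0.0
```

Request:
jog_arm(
  motion=[
    [[0, 0, 0, 0, 0, -0.04, 1], [0, 0, 0, 0, 0, -0.08, 1], [0, 0, 0, 0, 0, -0.12, 1], [0, 0, 0, 0, 0, -0.16, 1], [0, 0, 0, 0, 0, -0.2, 1]],
  ],
)

```text
time_s: 14.9
tool_pos: [0.5572, 0.0344, 0.2716]
tool_rot: [180.0, 0.0, 120.3]
force: [0.0, -0.0, -0.0]
grip_width: 0.0006
grasp_force: 0.0
```

Request:
jog_arm(
  motion=[
    [[0, 0, 0, 0, 0, -0.04, 1], [0, 0, 0, 0, 0, -0.08, 1], [0, 0, 0.03, 0, 0, -0.12, 1], [0, 0, 0.06, 0, 0, -0.16, 1], [0, 0, 0.1, 0, 0, -0.2, 1]],
  ],
)

```text
time_s: 15.4
tool_pos: [0.5574, 0.0344, 0.2616]
tool_rot: [180.0, 0.0, 156.3]
force: [0.1, -0.4, 0.7]
grip_width: 0.0007
grasp_force: 0.0
```

```bash
python3 -c "
from h import *
look()"
```

```text
side 381 [278. 179.] mean [0.6126 0.0158 0.2665] max [0.621 0.023 0.297] min [0.597 0.001 0.227]
side 64 [311. 183.] mean [0.5597 0.0416 0.2525] max [0.571 0.049 0.26 ] min [0.55  0.007 0.22 ]
{'time_s': 15.5, 'qpos': [-30.998, 6.567, 27.011, 95.288, -3.02, 78.906, 62.432], 'tool_pos': [0.557, 0.034, 0.261], 'tool_rot': [-179.972, -0.024, 155.988], 'force': [-0.122, -0.518, -0.346]}
```

Request:
jog_arm(
  motion=[
    [[-0.08, 0, 0, 0, 0, 0, 1], [-0.16, 0, 0, 0, 0, 0, 1], [-0.24, 0, 0, 0, 0, 0, 1], [-0.3, 0, 0, 0, 0, 0, 1], [-0.34, 0, 0, 0, 0, 0, 1]],
  ],
)

```text
time_s: 16.0
tool_pos: [0.5888, 0.0202, 0.2615]
tool_rot: [-180.0, 0.0, 155.9]
force: [-2.1, 1.1, 0.0]
grip_width: 0.0006
grasp_force: 2.0
```

Request:
jog_arm(
  motion=[
    [[-0.07, 0.04, 0, 0, 0, 0.0333, 1], [-0.145, 0.068, 0, 0, 0, 0.0667, 1], [-0.222, 0.09, 0, 0, 0, 0.1, 1], [-0.302, 0.105, 0, 0, 0, 0.1333, 1], [-0.382, 0.11, 0, 0, 0, 0.1667, 1]],
  ],
)

```text
time_s: 16.5
tool_pos: [0.6266, 0.0181, 0.2615]
tool_rot: [-180.0, -0.3, 125.8]
force: [-4.8, 4.9, 1.5]
grip_width: 0.0004
grasp_force: 3.1
```

Request:
jog_arm(
  motion=[
    [[-0.07, 0.04, 0, 0, 0, 0.0333, 1], [-0.145, 0.068, 0, 0, 0, 0.0667, 1], [-0.222, 0.09, 0, 0, 0, 0.1, 1], [-0.302, 0.105, 0, 0, 0, 0.1333, 1], [-0.382, 0.11, 0, 0, 0, 0.1667, 1]],
  ],
)

```text
time_s: 17.0
tool_pos: [0.6591, -0.0048, 0.2615]
tool_rot: [-180.0, -0.3, 95.9]
force: [-0.5, 6.0, 1.7]
grip_width: 0.0005
grasp_force: 3.2
```

```bash
python3 -c "
from h import *
look()"
```

```text
top 71 [359. 289.] mean [0.4883 0.0275 0.2563] max [0.498 0.033 0.271] min [0.48  0.021 0.2  ]
side 184 [337. 170.] mean [0.4924 0.0291 0.2485] max [0.499 0.037 0.268] min [0.483 0.019 0.223]
side 469 [248. 180.] mean [ 0.6629 -0.0053  0.2707] max [0.676 0.008 0.308] min [ 0.574 -0.12   0.21 ]
{'time_s': 17.1, 'qpos': [-29.004, 21.388, 36.653, 80.741, -12.856, 82.052, 13.508], 'tool_pos': [0.659, -0.007, 0.261], 'tool_rot': [-179.998, -0.16, 95.982], 'force': [-1.443, 5.069, 1.519]}
```

Request:
jog_arm(
  motion=[
    [[-0.07, 0.04, 0, 0, 0, 0.0333, 1], [-0.145, 0.068, 0, 0, 0, 0.0667, 1], [-0.222, 0.09, 0, 0, 0, 0.1, 1], [-0.302, 0.105, 0, 0, 0, 0.1333, 1], [-0.382, 0.11, 0, 0, 0, 0.1667, 1]],
  ],
)

```text
time_s: 17.6
tool_pos: [0.6745, -0.0424, 0.2615]
tool_rot: [-179.9, -0.3, 66.0]
force: [1.0, 6.7, 0.9]
grip_width: 0.0004
grasp_force: 3.1
```

Request:
jog_arm(
  motion=[
    [[-0.047, 0.026, 0, 0, 0, 0.0222, 1], [-0.095, 0.049, 0, 0, 0, 0.0444, 1], [-0.145, 0.068, 0, 0, 0, 0.0667, 1], [-0.197, 0.084, 0, 0, 0, 0.0889, 1], [-0.249, 0.096, 0, 0, 0, 0.1111, 1]],
  ],
)

```text
time_s: 18.1
tool_pos: [0.6739, -0.0695, 0.2615]
tool_rot: [-180.0, -0.3, 46.1]
force: [4.1, 4.8, -1.3]
grip_width: 0.0005
grasp_force: 3.2
```

Request:
jog_arm(
  motion=[
    [[0.1, 0, 0, 0, 0, 0, 1], [0.25, 0, 0, 0, 0, 0, 1], [0.4, 0, 0, 0, 0, 0, 1], [0.4, 0, 0, 0, 0, 0, 1]],
  ],
)

```text
time_s: 18.5
tool_pos: [0.7019, -0.0401, 0.2605]
tool_rot: [-180.0, -0.0, 46.3]
force: [-0.3, 1.1, -0.5]
grip_width: 0.0004
grasp_force: 0.0
```

```bash
python3 -c "
from h import *
look()"
```

```text
top 42 [357. 289.] mean [0.489  0.03   0.2537] max [0.498 0.033 0.271] min [0.481 0.025 0.2  ]
side 186 [337. 170.] mean [0.4924 0.0291 0.2484] max [0.5   0.038 0.267] min [0.481 0.018 0.222]
side 499 [220. 175.] mean [ 0.6956 -0.0441  0.2707] max [ 0.72  -0.022  0.31 ] min [ 0.651 -0.09   0.227]
{'time_s': 18.6, 'qpos': [-28.576, 29.296, 45.201, 73.853, -20.329, 84.959, -29.355], 'tool_pos': [0.7, -0.043, 0.261], 'tool_rot': [-179.996, 0.085, 46.049], 'force': [0.085, 0.429, 0.345]}
```

View pics/side_last.png

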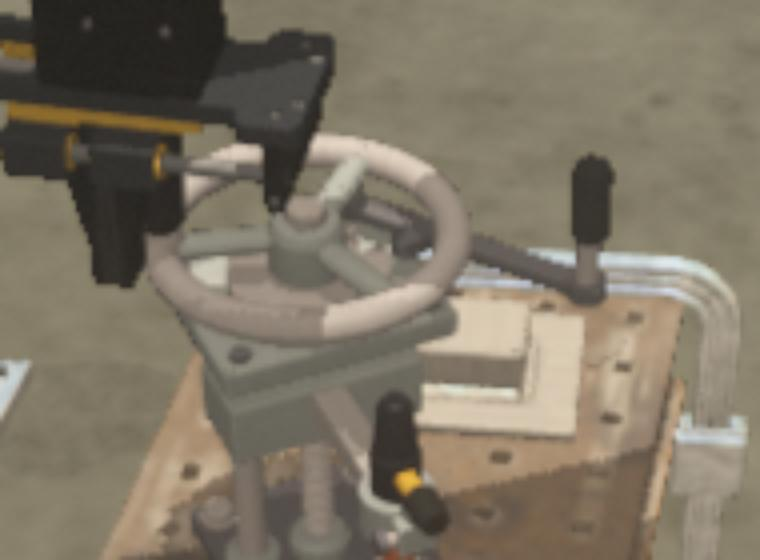

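Request:
jog_arm(
  motion=[
    [[0, 0, -0.3, 0, 0, 0, 1], [0, 0, -0.6, 0, 0, 0, 1], [0, 0, -0.9, 0, 0, 0, 1], [0, 0, -1, 0, 0, 0, 1]],
  ],
)

```text
time_s: 19.0
tool_pos: [0.7006, -0.0456, 0.3655]
tool_rot: [179.8, -0.2, 45.9]
force: [0.1, -1.0, 0.1]
grip_width: 0.0004
grasp_force: 0.0
```

```bash
python3 -c "
from h import *
look()"
```

```text
top 82 [360. 289.] mean [0.4886 0.024  0.2611] max [0.498 0.033 0.272] min [0.48  0.006 0.2  ]
side 367 [229. 162.] mean [ 0.662  -0.0784  0.2662] max [ 0.671 -0.071  0.296] min [ 0.649 -0.101  0.221]
side 185 [337. 170.] mean [0.4923 0.029  0.2484] max [0.499 0.037 0.268] min [0.483 0.019 0.225]
{'time_s': 19.1, 'qpos': [-26.543, 28.46, 46.109, 63.022, -20.206, 95.821, -30.425], 'tool_pos': [0.7, -0.045, 0.363], 'tool_rot': [179.855, -0.092, 45.895], 'force': [-0.088, 0.176, -0.499]}
```

Request:
jog_arm(
  motion=[
    [[0, 0, 0.25, 0, 0, 0, 1], [0, 0, 0.5, 0, 0, 0, 1], [0, 0, 0.75, 0, 0, 0, 1], [0, 0, 1, 0, 0, 0, 1], [-0.1, 0, 1, 0, 0, 0, 1]],
  ],
)

```text
time_s: 19.6
tool_pos: [0.6907, -0.049, 0.2551]
tool_rot: [-179.6, 0.3, 46.1]
force: [-0.3, 1.2, -1.2]
grip_width: 0.0005
grasp_force: 0.0
```

Request:
jog_arm(
  motion=[
    [[-0.08, 0, 0, 0, 0, 0, 1], [-0.15, 0, 0, 0, 0, 0, 1], [-0.22, 0, 0, 0, 0, 0, 1], [-0.27, 0, 0, 0, 0, 0, 1], [-0.3, 0, 0, 0, 0, 0, 1]],
  ],
)

```text
time_s: 20.1
tool_pos: [0.6735, -0.0708, 0.263]
tool_rot: [180.0, -0.3, 46.0]
force: [4.3, 6.1, 3.3]
grip_width: 0.0004
grasp_force: 3.0
```

Request:
jog_arm(
  motion=[
    [[-0.035, 0.02, 0, 0, 0, 0.0167, 1], [-0.07, 0.038, 0, 0, 0, 0.0333, 1], [-0.108, 0.054, 0, 0, 0, 0.05, 1], [-0.145, 0.068, 0, 0, 0, 0.0667, 1], [-0.145, 0.068, 0, 0, 0, 0.0667, 1]],
  ],
)

```text
time_s: 20.6
tool_pos: [0.6692, -0.0865, 0.2631]
tool_rot: [179.9, -0.3, 34.0]
force: [3.5, 1.6, 3.2]
grip_width: 0.0005
grasp_force: 2.2
```

Request:
jog_arm(
  motion=[
    [[0.1, 0, 0, 0, 0, 0, 1], [0.25, 0, 0, 0, 0, 0, 1], [0.4, 0, -0.2, 0, 0, 0, 1], [0.4, 0, -0.6, 0, 0, 0, 1], [0.4, 0, -1, 0, 0, 0, 1]],
  ],
)

```text
time_s: 21.1
tool_pos: [0.7003, -0.0647, 0.3613]
tool_rot: [-179.9, 0.2, 34.0]
force: [1.0, -1.0, 0.2]
grip_width: 0.0006
grasp_force: 0.0
```

```bash
python3 -c "
from h import *
look()"
```

```text
top 68 [360. 289.] mean [0.4879 0.0243 0.2608] max [0.498 0.033 0.271] min [0.48  0.014 0.201]
side 354 [229. 158.] mean [ 0.6545 -0.091   0.266 ] max [ 0.663 -0.083  0.297] min [ 0.642 -0.106  0.227]
side 185 [337. 170.] mean [0.4923 0.0289 0.2482] max [0.499 0.037 0.267] min [0.48  0.018 0.223]
{'time_s': 21.2, 'qpos': [-25.792, 29.326, 48.58, 62.248, -21.694, 96.339, -39.885], 'tool_pos': [0.702, -0.067, 0.368], 'tool_rot': [179.6, -0.313, 33.963], 'force': [0.111, -1.446, 1.249]}
```

Request:
jog_arm(
  motion=[
    [[-0.11, -0.14, 0, 0, 0, 0, 1], [-0.22, -0.28, 0, 0, 0, 0, 1], [-0.33, -0.42, 0, 0, 0, 0, 1], [-0.44, -0.56, 0, 0, 0, 0, 1], [-0.55, -0.7, 0, 0, 0, 0, 1]],
  ],
)

```text
time_s: 21.7
tool_pos: [0.6148, -0.038, 0.3607]
tool_rot: [-180.0, 0.1, 33.9]
force: [0.2, 0.7, 0.1]
grip_width: 0.0005
grasp_force: 0.0
```

Request:
jog_arm(
  motion=[
    [[-0.11, -0.14, 0, 0, 0, 0, 1], [-0.22, -0.28, 0, 0, 0, 0, 1], [-0.33, -0.42, 0, 0, 0, 0, 1], [-0.44, -0.56, 0, 0, 0, 0, 1], [-0.55, -0.7, 0, 0, 0, 0, 1]],
  ],
)

```text
time_s: 22.2
tool_pos: [0.5301, -0.0108, 0.361]
tool_rot: [180.0, 0.1, 33.9]
force: [-0.7, 0.5, 0.8]
grip_width: 0.0008
grasp_force: 0.0
```

Request:
jog_arm(
  motion=[
    [[-0.11, -0.14, 0, 0, 0, 0.02, 1], [-0.22, -0.28, 0, 0, 0, 0.04, 1], [-0.33, -0.42, 0, 0, 0, 0.06, 1], [-0.44, -0.56, 0, 0, 0, 0.08, 1], [-0.54, -0.69, 0, 0, 0, 0.094, 1]],
  ],
)

```text
time_s: 22.7
tool_pos: [0.4467, 0.0163, 0.3613]
tool_rot: [180.0, 0.0, 16.9]
force: [0.4, 0.2, -0.9]
grip_width: 0.001
grasp_force: 0.0
```

```bash
python3 -c "
from h import *
look()"
```

```text
top 165 [420. 210.] mean [ 0.6476 -0.0958  0.2792] max [ 0.661 -0.086  0.3  ] min [ 0.639 -0.108  0.222]
side 353 [229. 158.] mean [ 0.6546 -0.0907  0.2663] max [ 0.664 -0.082  0.296] min [ 0.642 -0.107  0.228]
side 187 [337. 170.] mean [0.4923 0.0291 0.2484] max [0.499 0.036 0.268] min [0.483 0.019 0.222]
{'time_s': 22.8, 'qpos': [-51.933, -13.352, 38.754, 99.017, 8.257, 91.472, -86.595], 'tool_pos': [0.446, 0.017, 0.361], 'tool_rot': [-179.941, 0.015, 17.136], 'force': [-0.012, 0.114, 0.469]}
```

Request:
jog_arm(
  motion=[
    [[0.06, 0, 0.2, 0, 0, 0, 1], [0.06, 0, 0.4, 0, 0, 0, 1], [0.06, 0, 0.6, 0, 0, 0, 1], [0.06, 0, 0.8, 0, 0, 0, 1], [0.06, 0, 1, 0, 0, 0, 1]],
  ],
)

```text
time_s: 23.3
tool_pos: [0.4539, 0.0173, 0.2605]
tool_rot: [179.9, 0.0, 17.0]
force: [0.9, 0.9, 0.3]
grip_width: 0.0004
grasp_force: 0.0
```

```bash
python3 -c "
from h import *
look()"
```

```text
top 169 [420. 210.] mean [ 0.6477 -0.0957  0.2795] max [ 0.661 -0.086  0.301] min [ 0.639 -0.108  0.225]
side 545 [346. 158.] mean [0.4698 0.0245 0.264 ] max [0.499 0.036 0.305] min [0.439 0.004 0.223]
side 350 [229. 158.] mean [ 0.6546 -0.0908  0.2662] max [ 0.663 -0.082  0.298] min [ 0.642 -0.105  0.229]
{'time_s': 23.4, 'qpos': [-51.637, -10.632, 41.303, 108.698, 7.205, 79.697, -85.134], 'tool_pos': [0.452, 0.017, 0.259], 'tool_rot': [179.937, 0.294, 17.022], 'force': [-0.375, 0.631, -0.489]}
```

View pics/side_last.png

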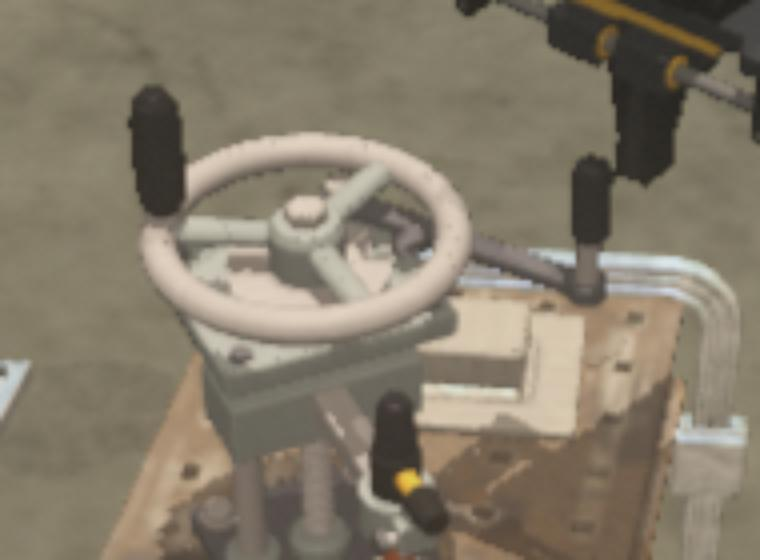

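The crop shows the grip back near its starting place at (158,150) and the fingers at (645,130), outside the latch knob at (592,200). I push the latch home.

Request:
jog_arm(
  motion=[
    [[0.05, 0, 0.08, 0, 0, 0, 1], [0.1, 0, 0.08, 0, 0, 0, 1], [0.15, 0, 0.08, 0, 0, 0, 1], [0.2, 0, 0.08, 0, 0, 0, 1], [0.25, 0, 0.08, 0, 0, 0, 1]],
  ],
)

```text
time_s: 23.9
tool_pos: [0.4777, 0.0258, 0.2539]
tool_rot: [-180.0, -0.0, 17.0]
force: [-2.2, 0.8, 0.1]
grip_width: 0.0005
grasp_force: 0.6
```

Request:
jog_arm(
  motion=[
    [[0.05, 0, 0, 0, 0, 0, 1], [0.1, 0, 0, 0, 0, 0, 1], [0.15, 0, 0, 0, 0, 0, 1], [0.2, 0, 0, 0, 0, 0, 1], [0.24, 0, 0, 0, 0, 0, 1]],
  ],
)

```text
time_s: 24.4
tool_pos: [0.5006, 0.0325, 0.2536]
tool_rot: [180.0, -0.0, 17.0]
force: [-1.6, 0.8, 0.5]
grip_width: 0.0004
grasp_force: 0.5
```

Request:
jog_arm(
  motion=[
    [[0.02, 0, 0, 0, 0, 0, 1], [0.04, 0, 0, 0, 0, 0, 1], [0.05, 0, 0, 0, 0, 0, 1], [0.06, 0, 0, 0, 0, 0, 1], [0.07, 0, 0, 0, 0, 0, 1]],
  ],
)

```text
time_s: 24.9
tool_pos: [0.5067, 0.0341, 0.2535]
tool_rot: [180.0, 0.0, 17.0]
force: [-3.3, -1.6, 1.7]
grip_width: 0.0002
grasp_force: 1.5
```

```bash
python3 -c "
from h import *
look()"
```

```text
top 166 [420. 210.] mean [ 0.6477 -0.0958  0.279 ] max [ 0.661 -0.086  0.3  ] min [ 0.639 -0.109  0.225]
side 350 [229. 158.] mean [ 0.6546 -0.0908  0.266 ] max [ 0.664 -0.083  0.298] min [ 0.643 -0.107  0.227]
side 519 [329. 172.] mean [0.5196 0.0411 0.2614] max [0.538 0.052 0.293] min [0.492 0.023 0.224]
{'time_s': 25.0, 'qpos': [-51.704, -0.875, 44.925, 102.873, 0.645, 77.746, -79.912], 'tool_pos': [0.507, 0.034, 0.254], 'tool_rot': [179.987, 0.001, 17.008], 'force': [-2.38, -1.191, 0.087]}
```

Request:
jog_arm(
  motion=[
    [[0.01, 0, 0, 0, 0, 0, 1], [0.015, 0, 0, 0, 0, 0, 1], [0.02, 0, 0, 0, 0, 0, 1], [0.025, 0, 0, 0, 0, 0, 1], [0.03, 0, 0, 0, 0, 0, 1]],
  ],
)

```text
time_s: 25.5
tool_pos: [0.5098, 0.0349, 0.2536]
tool_rot: [180.0, 0.0, 17.0]
force: [-2.7, -3.4, 0.4]
grip_width: 0.0005
grasp_force: 1.8
```

Request:
jog_arm(
  motion=[
    [[0.005, 0, 0, 0, 0, 0, 1], [0.01, 0, 0, 0, 0, 0, 1], [0.015, 0, 0, 0, 0, 0, 1], [0.02, 0, 0, 0, 0, 0, 1], [0.02, 0, 0, 0, 0, 0, 1]],
  ],
)

```text
time_s: 26.0
tool_pos: [0.5106, 0.0351, 0.2535]
tool_rot: [180.0, 0.2, 17.0]
force: [-6.5, -3.6, 4.4]
grip_width: 0.0005
grasp_force: 3.7
```

```bash
python3 -c "
from h import *
look()"
```

```text
top 165 [420. 210.] mean [ 0.6477 -0.0959  0.2789] max [ 0.661 -0.086  0.298] min [ 0.639 -0.109  0.221]
side 351 [229. 158.] mean [ 0.6546 -0.0909  0.2662] max [ 0.663 -0.083  0.297] min [ 0.641 -0.105  0.227]
side 506 [328. 172.] mean [0.5233 0.0421 0.2617] max [0.542 0.054 0.293] min [0.498 0.023 0.225]
{'time_s': 26.1, 'qpos': [-51.568, -0.015, 45.151, 102.289, 0.043, 77.882, -79.446], 'tool_pos': [0.511, 0.035, 0.253], 'tool_rot': [179.998, 0.164, 16.981], 'force': [-6.792, -4.669, 4.48]}
```

Request:
jog_arm(
  motion=[
    [[-0.1, 0, 0, 0, 0, 0, 1], [-0.3, 0, 0, 0, 0, 0, 1], [-0.5, 0, 0, 0, 0, 0, 1], [-0.6, 0, 0, 0, 0, 0, 1]],
  ],
)

```text
time_s: 26.5
tool_pos: [0.454, 0.0191, 0.2539]
tool_rot: [-179.9, -0.1, 17.1]
force: [0.2, 0.0, 0.3]
grip_width: 0.0003
grasp_force: 0.0
```

```bash
python3 -c "
from h import *
look()"
```

```text
top 167 [420. 210.] mean [ 0.6477 -0.0958  0.2793] max [ 0.661 -0.087  0.3  ] min [ 0.639 -0.109  0.227]
top 84 [353. 268.] mean [0.5309 0.0383 0.2595] max [0.54  0.047 0.271] min [0.523 0.029 0.2  ]
side 359 [350. 154.] mean [0.4589 0.0237 0.2691] max [0.469 0.048 0.305] min [0.44  0.004 0.239]
side 350 [229. 158.] mean [ 0.6545 -0.091   0.2659] max [ 0.663 -0.083  0.297] min [ 0.643 -0.105  0.229]
side 194 [322. 180.] mean [0.5355 0.0427 0.2491] max [0.543 0.05  0.267] min [0.526 0.031 0.225]
{'time_s': 26.6, 'qpos': [-52.123, -10.6, 41.838, 109.185, 7.047, 78.699, -85.076], 'tool_pos': [0.454, 0.019, 0.254], 'tool_rot': [-179.877, -0.151, 17.07], 'force': [0.667, -0.97, 0.012]}
```

View pics/side_last.png

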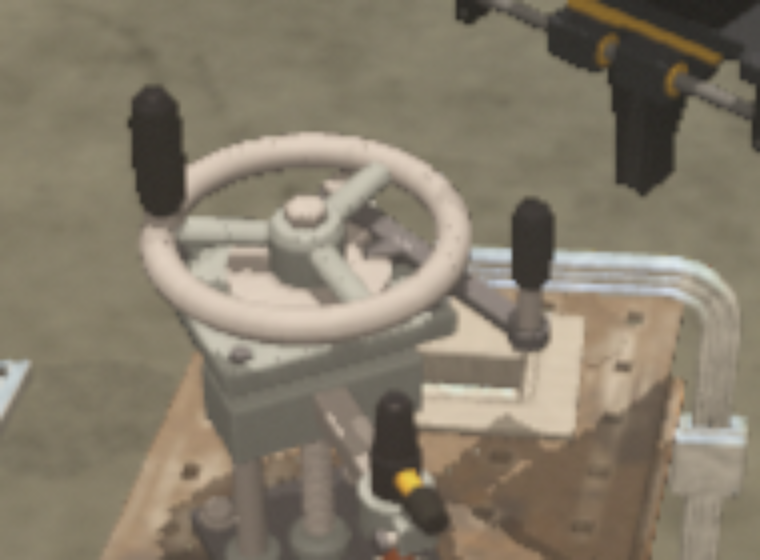

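The crop shows the knob at (532,245). It measures (0.5355, 0.0427), the same as at the start, so the latch is home. The wheel stands at the whole turn within its play, and the fingers are well clear.

```bash
python3 -c "
from cell import env
print(env.sign_off())"
```

```text
the job is handed in; nothing more can be done
None
```

The job is handed in after about 27 s: the latch was pushed out and clear, the wheel turned clockwise one full turn (camera reading about 2° short, roughly the play the latch leaves, and never past the turn), and the latch is back home in its notch with the fingers touching nothing.

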